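# Blow a router bit clean and inspect it under the loupe

### The job

Clean and inspect the router bit clamped in the vise: first give it a burst of cleaner by pressing the sprung nozzle cap of the fixed can right down and letting it spring back up, then pick the loupe up off the bench by its handle. Bring it over the bit so that the whole bit lies inside the lens, the lens level and at the height marked by the surface gauge's scriber, and finish while holding it there, still and touching nothing but your grip. Do not put fingers on the lens or its rim, do not knock the loupe on the vise, can or gauge, and leave the gauge and everything else on the bench where they are.

Things in the scene. Friction and masses are not known exactly. Their poses are not given: they have to be found in the camera images.
- vise: grey cast drill-press vise bolted to the bench, 158 x 84 mm, jaws 62 mm high, with a steel router bit (shank 12 mm, two-winged cutter 32 mm across) standing upright in its jaws. Origin: on the bench (z = 0) under the bit's axis; x runs along the vise screw, the screw's T-bar at -x reaches 114 mm out; bolted ears reach 56 mm out at +-y
- bit_top (a point): centre of the top of the router bit, 98 mm above the bench: the point to look at
- can: small bare-aluminium aerosol can, 45 mm in diameter, in a black cup on a 78 mm square plate screwed to the bench. Origin: on the bench under the BIT's axis; +x points from there to the can, whose axis is at x = 125 mm. The can's shoulder ends at z = 122 mm; a thin straw on the nozzle cap points down at the bit, ending 55 mm from the bit's axis at z = 108 mm
- nozzle_top (a point): centre of the flat top of the white nozzle cap (22 mm in diameter, 17 mm high) on the can, 138.5 mm above the bench when up; it moves with the cap
- nozzle (a joint): travel of the nozzle cap in m: 0 up, 0.005 fully down. Sprung: starts to move at 2.4 N, fully down at 8.4 N, comes back up by itself. A burst needs it down more than 3 mm (6 N)
- gauge: surface gauge, dark steel, 1.3 kg, loose: base 78 x 58 x 24 mm, upright spindle 9 mm thick, 235 mm high, sliding clamp with the scriber (4 mm needle). Origin: on the bench within 6 mm of under the BIT's axis; +x points from there to the spindle at x = 140 mm; the scriber lies level along x, its tip at x = 59 mm pointing at the bit, its other end at x = 200 mm
- scriber_tip (a point): tip of the surface gauge's scriber, 148 to 183 mm above the bench: its height is the focal height, where the middle of the lens is to be held. Its z axis is vertical
- loupe: hand loupe lying flat on the bench, 0.115 kg in all, 169 mm long: round lens at one end, black plastic handle with flat upright sides at the other. Origin: on the underside, under the centre of the lens; z is the lens's axis and points up; the handle runs along -x, from x = -51 to -133 mm, 16 mm wide (y) and 18 mm high, underside at z = 0. A good place to grip is at x = -80 mm
- lens: the loupe's glass and its steel rim, 72 mm outside diameter, 62 mm clear glass, 12 mm high, fixed to the loupe; origin as the loupe's
- lens_mid (a point): the middle of the lens, 6 mm above the loupe's underside, on the lens's axis; z is the lens's axis
- spare_can: bystander: white aerosol can with a grey cap, 54 mm in diameter, 156 mm high, standing loose; origin under it
- glue: bystander: yellow bottle, 56 mm in diameter, 130 mm high, standing loose; origin under it
- jar: bystander: clear jar of screws, 60 mm in diameter, 69 mm high, standing loose; origin under it
- tape: bystander: yellow tape measure 34 x 70 x 62 mm standing on edge; origin under it
- wrench: bystander: small steel wrench lying on the bench, 140 mm long along its x; origin at its middle
- screwdriver: bystander: screwdriver lying on the bench, 200 mm long along its x, handle at -x; origin at its middle
- bit_block: bystander: wooden block 60 x 130 x 30 mm with four router bits standing in it, 74 mm high in all; origin under it
Mind the look-alikes: they are no part of the job. Leave any pink or purple look-alike of the can alone.

How it is judged (in metres and radians):
On the way, in this order (a step that is already met when the one before it is completed fails the run):
1. the nozzle cap is pressed down (more than 3 mm) for a burst, the loupe still lying on the bench (value of joint nozzle above 0.003 m and height (world z) of lens_mid below 0.03 m), for 0.1 s.
2. the nozzle cap is let up again (value of joint nozzle below 0.001 m), for 0.1 s.
3. the loupe is lifted off the bench in the fingers (height (world z) of lens_mid above 0.05 m and contact force between the fingers and loupe above 0.5 N), for 0.2 s.
At the end, for the whole second after the job is handed in: Fingers hold the loupe still (under 20 mm/s): lens centre within 12 mm of the bit's axis and 7 mm of the scriber tip's height, level within 0.12 rad, touching neither vise, bit, can nor gauge; nozzle cap up; scriber tip within 6 mm and bystanders within 20 mm of their starts (horizontal distance between lens_mid and bit_top below 0.012 m and z of lens_mid in the frame of scriber_tip between -0.007 and 0.007 m and angle between lens_mid's own z axis and vertical below 0.12 rad and linear speed of loupe below 0.02 m/s and angular speed of loupe below 0.15 rad/s and contact force between the fingers and loupe above 0.5 N and value of joint nozzle below 0.001 m and contact force between loupe and vise below 0.1 N and contact force between loupe and can below 0.1 N and contact force between loupe and gauge below 0.1 N and distance of scriber_tip from where it was at the start of the episode below 0.006 m and distance of each of spare_can, glue, jar, tape, wrench, screwdriver, bit_block from where it was at the start of the episode below 0.02 m); the arm keeps its last pose, push and grip.
It fails at once if fingers on the lens or its rim (over 1 N) (contact force between the fingers and lens above 1 N).
It fails at once if the loupe knocked on the vise, bit, can or gauge (over 3 N) (contact force between loupe and vise above 3 N or contact force between loupe and can above 3 N or contact force between loupe and gauge above 3 N).
It fails at once if the surface gauge disturbed: its scriber's tip moved over 6 mm (distance of scriber_tip from where it was at the start of the episode above 0.006 m).
It fails at once if a bystander moved over 20 mm (distance of any of spare_can, glue, jar, tape, wrench, screwdriver, bit_block from where it was at the start of the episode above 0.02 m).
It also fails if it takes over 61 s, if anything falls off the work surface, if the arm or the gripper's body presses on something with over 40 N, if the wrist force passes 120 N, or if a joint passes its speed limit or range.

### The arm

A 6-joint arm with a two-finger parallel gripper is mounted at the origin on the work surface. World frame = base frame: x ahead of the robot, y to its left, z up, the work surface at z = 0. Lengths are in mm, angles in rad, forces in N, time in s.
With the tool pointing down it reaches from about 350 to 925 mm from the base axis. Payload 6.4 kg.
Tool frame: the origin (TCP) lies on the mounting face of the last link; the fingertips stand 173 mm ahead of it and the grasp point (between the pads) lies 155 mm ahead of it; z points along the fingers, y is the direction in which the jaws open and shut (so a half turn about z gives the same grasp; the last joint's range is limited). The gripper opens to 85 mm and grips with 20 to 120 N. Pads are 22 mm wide; open, the fingers measure 114 mm over their backs; the gripper's body (76 mm by 85 mm) begins 54 mm behind the grasp point. The pads swing forward as they close: fully open they stand 13 mm farther back than shut.
Start: joints at [1.019, 0.245, 1.558, -0, 1.339, -0.174], TCP at [239.768, 604.174, 404.69] pointing down, gripper open.
Joint ranges: [-3.13, 3.13], [-1.02, 2.26], [0.13, 2.54], [-0.95, 4.09], [0.21, 2.88], [-2.74, 2.74]. Speed limits (rad/s): [2.57, 2.57, 3.14, 3.14, 3.14, 3.14].

### API

Orientations are given as a rotation vector (axis times angle).
In Python, from bench import arm, cams gives the robot as it stands. The module is installed in compiled form; this text tells all that it offers.
- The arm moves only by the tool jog_arm, never from a script. Its argument "steps" is a list of rows, each an object of numbers: "dx", "dy", "dz": the shift along the world's x, y, z in mm; "turn": the turn about the world's z in rad. In form: [{"dx": .., "dy": .., "dz": .., "turn": ..}, ...]. A call has 1 to 8 rows; each row is the pose to reach, as a shift and turn from the pose commanded when the call began; what a row does not reach only later rows make up. A row lasts 1/10 s, in which the tool goes at most 50 mm and 8.59 degrees, less where a joint would pass 70% of its speed; a pose out of reach is approached as far as the arm can. A call with a gripper value outside its range is refused whole. "claw" is the opening in per cent of the stroke, from 0 (shut) to 100 (fully open), set as the call begins (left out, the last holds). The fingers move at their own pace and stop on an object; the grip force is fixed at half the most. Time passes only in rows, so rows that repeat a pose let the fingers close. It gives the time, the measured TCP pose, the force and the opening at its end, in the units of the state.
- arm.get_obs(): the state, without advancing time (a new reading comes with each control period).
- cams.read_camera(name): name is "scene" or "top" or "wrist"; returns a dict with "img" (480x640x3 uint8, red, green, blue), "fx", "fy", "cx", "cy" (pixels), "R" (3x3) and "t" (3): a world point X has camera coordinates R X + t; the wrist camera has in their place "mount" (4x4, takes a point from camera to tool coordinates, whose origin is the TCP and whose axes are the flange's). Camera axes: x right, y down, z forward; pixel columns grow to the right and rows downward; lengths in mm; the calibration is good to about 2 mm. A picture is of the moment at which its call begins: read the wrist's pose just before it. There is no depth.
- arm.finish_job(): hands the job in, once; it reports no verdict.
The state is a dict: "t": time; "joint_positions": joint angles; "joint_vel": joint speeds; "effort": joint torques, N m; "tcp_pos": TCP position; "tcp_rot": TCP orientation; "force": force on the tool from outside, world axes, zero at the start; "wrist_torque": the same for the moment, N m; "gripper_width": finger opening in mm.
Only numpy, scipy, OpenCV 4.12 (cv2) and the standard library are available. Lean on these libraries where they do the work, as an engineer would, in place of code of your own. Each camera call takes 0.05 s, during which the arm holds its last target. There are 200 camera calls.

## Working session

There is one attempt and no reset: what is moved stays moved. The work goes in short steps, Python scripts to look and compute and a tool call to move; the robot and the scene stay as the last step left them, time stands still between calls to the robot, and variables do not carry over. Pictures are saved under pics/ and viewed, about 8 in all and at most 12, crops included, and the job is handed in when it is done.

Besides the shell and the picture viewer there is one more tool, called after "Emit:" as name(argument=value, ...) on one line, values as JSON. jog_arm: Moves the arm, as the interface text tells. Its arguments: {"type":"object","properties":{"steps":{"type":"array","items":{"type":"object","properties":{"dx":{"type":"number"},"dy":{"type":"number"},"dz":{"type":"number"},"turn":{"type":"number"}}}},"claw":{"type":"number"}},"required":["steps"]}

```bash
mkdir -p pics
cat > h.py <<'E'
import numpy as np, cv2
from bench import arm, cams
from scipy.spatial.transform import Rotation as Ro
def cam(name):
    o=arm.get_obs(); c=cams.read_camera(name)
    K=np.array([[c['fx'],0,c['cx']],[0,c['fy'],c['cy']],[0,0,1]])
    if 'mount' in c:
        T=np.eye(4);T[:3,:3]=Ro.from_rotvec(o['tcp_rot']).as_matrix();T[:3,3]=o['tcp_pos']
        W=np.linalg.inv(T@np.array(c['mount'])); R,t=W[:3,:3],W[:3,3]
    else: R,t=np.array(c['R']),np.array(c['t'])
    return c['img'],K@np.c_[R,t]
def save(name,fn,):
    im,P=cam(name); cv2.imwrite(f'pics/{fn}.png',im[:,:,::-1]); np.save(f'pics/{fn}.npy',P); return im,P
def onz(P,uv,z):
    A=P[:,:2]; b=P[:,2]*z+P[:,3]; H=np.c_[A,b]; p=np.linalg.solve(H,[uv[0],uv[1],1]); return p[:2]/p[2]
def tri(*pu):
    A=[]
    for P,(u,v) in pu: A+= [u*P[2]-P[0], v*P[2]-P[1]]
    A=np.array(A); X=np.linalg.lstsq(A[:,:3],-A[:,3],rcond=None)[0]
    res=[np.round(np.array((q:=P@np.r_[X,1])[:2]/q[2])-uv,1) for P,uv in pu]
    return X,res
def proj(P,X): q=P@np.r_[X,1]; return q[:2]/q[2]
E
python3 - <<'E'
from h import *
for n in ['scene','top','wrist']: save(n,n+'0')
print(arm.get_obs())
E
```

```text
{'t': 0.15, 'joint_positions': array([ 1.01892857e+00,  2.45634267e-01,  1.55873629e+00, -2.14006315e-05,
        1.33869569e+00, -1.74123202e-01]), 'joint_vel': array([ 0.00021907, -0.00275246, -0.00247949, -0.00013905, -0.000273  ,
       -0.00031864]), 'effort': array([ 6.37999256e-04, -4.29984462e+01, -3.26552439e+01, -1.46969987e-04,
        3.55958451e-03,  3.34744686e-05]), 'tcp_pos': array([239.65369998, 604.01976584, 403.84444268]), 'tcp_rot': array([-5.89735915e-01, -3.08523033e+00,  2.17514456e-03]), 'force': array([-0.69791222,  1.08958295, -0.28403995]), 'wrist_torque': array([ 0.00935018, -0.04355082,  0.00564969]), 'gripper_width': 85.4847290142808}
```

View pics/top0.png

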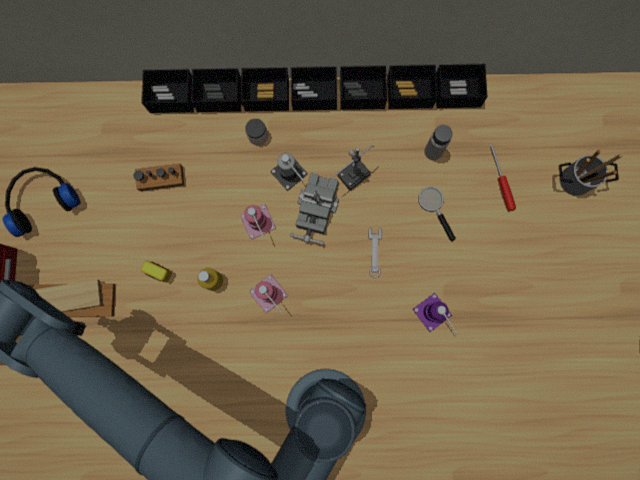

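View pics/scene0.png

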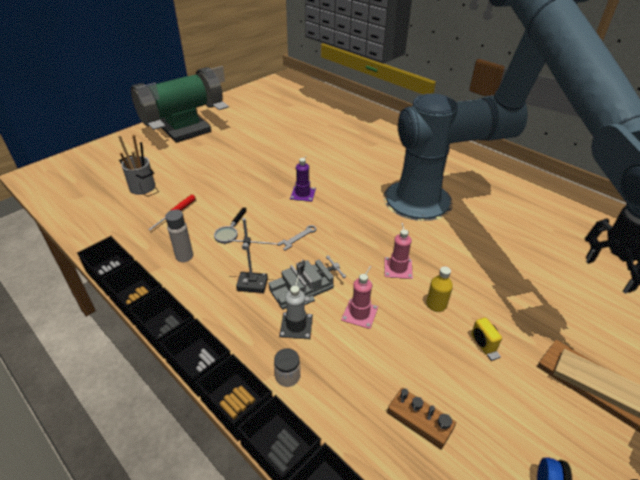

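Top view: the bare aluminium can is at (288,165). Its look-alikes are pink at (256,217) and (266,292), purple at (433,312). The spare can is at (438,140), the loupe lens at (430,200) with its handle to (452,238), the vise near (317,205) and the gauge base near (353,175). I choose the aluminium can, because its straw points at the vise. Next is a crop to check that choice, plus rough positions.

Run:
```python
from h import *
P=np.load('pics/top0.npy');S=np.load('pics/scene0.npy')
for n,uv,z in [('can',(288,160),138),('vise',(317,197),98),('gbase',(353,176),24),('loupe',(430,200),10),('handle',(452,238),18),('wrench',(375,252),5),('jar',(256,130),60),('spare',(441,133),156),('screwdr',(502,178),20),('base',(325,420),0)]: print(n,onz(P,uv,z).round())
a=cv2.imread('pics/top0.png')[110:270,230:470]; b=cv2.imread('pics/scene0.png')[200:360,200:440]
cv2.imwrite('pics/c1.png',np.vstack([cv2.resize(x,None,fx=2.9 if 0 else 1.87*1,fy=1.87,interpolation=3) for x in (a,b)]) if 0 else np.vstack([cv2.resize(x[:, :],(450,300),interpolation=3) for x in (a,b)]))
print(proj(S,[0,0,0]),P)
```

```text
can [651.  87.]
vise [559.  12.]
gbase [637. -89.]
loupe [ 567. -305.]
handle [ 456. -359.]
wrench [ 422. -146.]
jar [764. 182.]
spare [ 711. -315.]
screwdr [ 625. -509.]
base [-27.   0.]
[417.83867234 198.76081833] [[ 4.82390581e+01 -5.67524549e+02 -3.24484890e+02  4.94499977e+05]
 [-5.20154695e+02  1.07189367e+01 -3.31493486e+02  6.23148211e+05]
 [ 1.74078025e-01  7.35083493e-03 -9.84704426e-01  1.52178775e+03]]
```

View pics/c1.png

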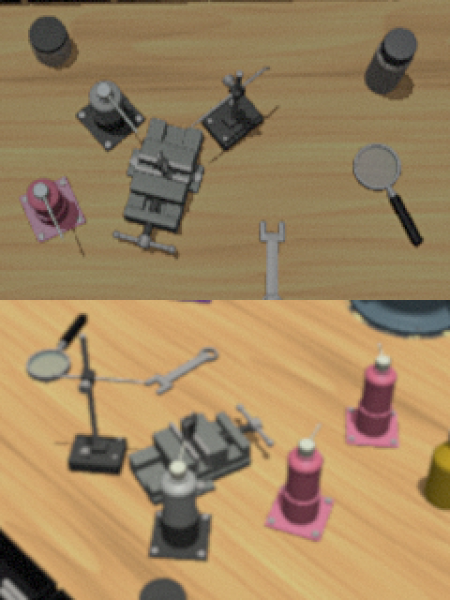

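The grey aluminium can, white cap at (105,90) in the upper crop, has its straw pointing at the vise bit, so the choice holds. The gauge is at (235,120) and the loupe's lens at (377,167). Next I bring the wrist camera over.

Run:
```python
from h import *
c=cams.read_camera('wrist'); print(np.round(c['mount'],3),c['fx']); print(Ro.from_rotvec(arm.get_obs()['tcp_rot']).as_matrix().round(3))
```

```text
[[-1.0000e-03 -9.6000e-01 -2.8000e-01  7.1199e+01]
 [ 1.0000e+00 -1.0000e-03 -0.0000e+00 -1.7800e-01]
 [-0.0000e+00 -2.8000e-01  9.6000e-01  3.0680e+01]
 [ 0.0000e+00  0.0000e+00  0.0000e+00  1.0000e+00]] 346.9570228726784
[[-0.929  0.369 -0.001]
 [ 0.369  0.929 -0.001]
 [ 0.    -0.001 -1.   ]]
```

Emit:
jog_arm(steps=[{"dx":20,"dy":-20,"dz":40},{"dx":50,"dy":-50,"dz":60},{"dx":80,"dy":-90,"dz":80},{"dx":110,"dy":-130,"dz":100},{"dx":140,"dy":-170,"dz":100},{"dx":170,"dy":-210,"dz":100},{"dx":200,"dy":-250,"dz":100},{"dx":220,"dy":-290,"dz":100}], claw=0)

```text
invalid input at $.steps[0]: expected keys dx, dy, dz, turn
```

Emit:
jog_arm(steps=[{"dx":20,"dy":-20,"dz":30,"turn":-0.14},{"dx":40,"dy":-50,"dz":60,"turn":-0.28},{"dx":60,"dy":-85,"dz":85,"turn":-0.42},{"dx":80,"dy":-120,"dz":105,"turn":-0.56},{"dx":100,"dy":-160,"dz":120,"turn":-0.7},{"dx":120,"dy":-200,"dz":130,"turn":-0.84},{"dx":140,"dy":-240,"dz":140,"turn":-0.98},{"dx":160,"dy":-280,"dz":150,"turn":-1.12}], claw=0)

```text
t: 1.0
tcp_pos: [400.0, 322.5, 555.1]
tcp_rot: [2.145, 2.295, 0.0]
force: [0.6, 0.4, 0.4]
gripper_width: -0.1
```

Emit:
jog_arm(steps=[{"dx":25,"dy":-40,"dz":0,"turn":-0.14},{"dx":50,"dy":-80,"dz":0,"turn":-0.28},{"dx":75,"dy":-120,"dz":0,"turn":-0.42},{"dx":100,"dy":-160,"dz":0,"turn":-0.56},{"dx":125,"dy":-200,"dz":0,"turn":-0.7},{"dx":150,"dy":-240,"dz":0,"turn":-0.84},{"dx":175,"dy":-280,"dz":0,"turn":-0.98},{"dx":200,"dy":-320,"dz":0,"turn":-1.12}])

```text
t: 1.8
tcp_pos: [600.4, 2.3, 554.5]
tcp_rot: [-3.037, -0.804, 0.0]
force: [0.3, 1.0, -0.4]
gripper_width: 0.3
```

Emit:
jog_arm(steps=[{"dx":0,"dy":0,"dz":0,"turn":-0.05},{"dx":0,"dy":0,"dz":0,"turn":-0.05},{"dx":0,"dy":0,"dz":0,"turn":-0.05}])

```text
t: 2.1
tcp_pos: [599.6, 4.5, 554.5]
tcp_rot: [-3.053, -0.74, 0.0]
force: [0.2, -0.4, -0.3]
gripper_width: -0.2
```

Run:
```python
from h import *
im,P=save('wrist','w1'); print(arm.get_obs()['tcp_pos'], arm.get_obs()['joint_positions'])
cv2.imwrite('pics/w1b.png',cv2.resize(im[:,:,::-1],(800,600),interpolation=3))
```

```text
[599.46519616   4.85879455 554.7894357 ] [-1.80857823e-01  4.53673250e-02  1.50975809e+00  9.19923082e-05
  1.58637315e+00  9.14191408e-01]
```

View pics/w1b.png

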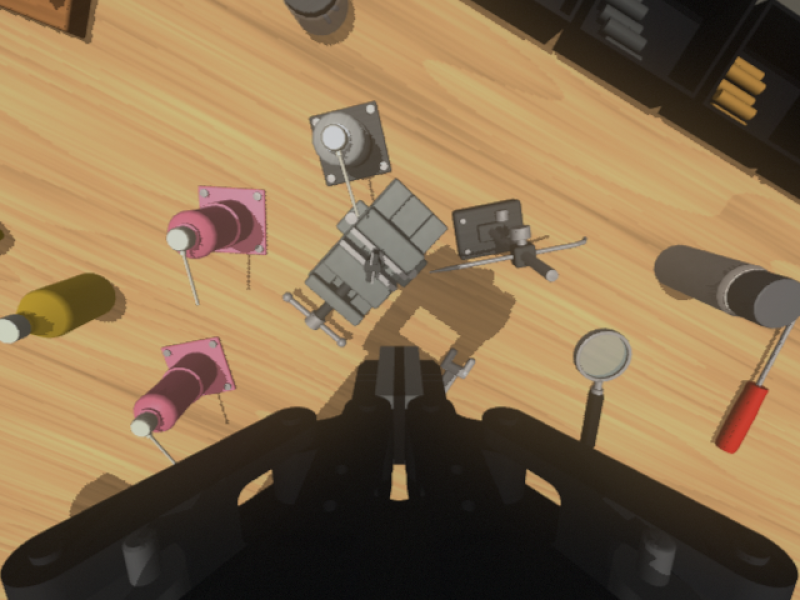

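Wrist view (800 px scale): nozzle cap at (333,137), bit at (374,258), scriber tip about (435,271), far end of the scriber at (585,240), lens at (603,354) with its handle toward (590,445). I move sideways for a second view.

Emit:
jog_arm(steps=[{"dx":-15,"dy":-35,"dz":0,"turn":0},{"dx":-30,"dy":-70,"dz":0,"turn":0},{"dx":-45,"dy":-105,"dz":0,"turn":0},{"dx":-60,"dy":-140,"dz":0,"turn":0},{"dx":-60,"dy":-140,"dz":0,"turn":0},{"dx":-60,"dy":-140,"dz":0,"turn":0}])

```text
t: 2.75
tcp_pos: [539.4, -135.4, 555.1]
tcp_rot: [3.054, 0.738, 0.001]
force: [0.6, -0.6, 0.5]
gripper_width: 0.2
```

Run:
```python
from h import *
im,P=save('wrist','w2'); print(arm.get_obs()['tcp_pos'], arm.get_obs()['joint_vel'].round(3))
cv2.imwrite('pics/w2b.png',cv2.resize(im[:,:,::-1],(800,600),interpolation=3))
```

```text
[ 539.66686206 -134.91403225  555.01886242] [ 0.018  0.008 -0.006 -0.001 -0.001 -0.   ]
```

View pics/w2b.png

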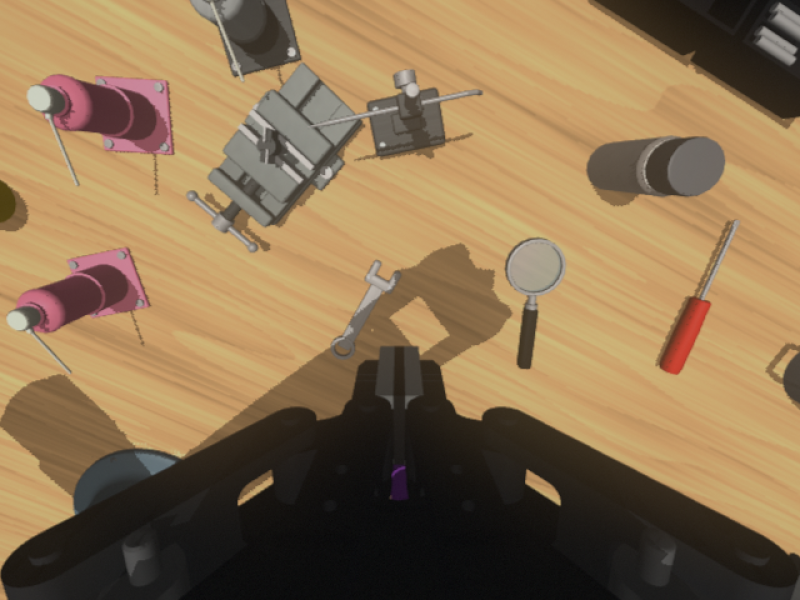

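Run:
```python
from h import *
a=cv2.imread('pics/w1.png');b=cv2.imread('pics/w2.png')
f=lambda im,x,y:cv2.resize(im[y:y+50,x:x+66],(396,300),interpolation=3)
g=lambda im,x,y:cv2.resize(im[y:y+100,x:x+132],(396,300),interpolation=3)
cv2.imwrite('pics/c2.png',np.vstack([np.hstack([f(a,285,187),f(b,200,88)]),np.hstack([f(a,235,85),g(b,380,185)])]))
A=np.load('pics/w1.npy');B=np.load('pics/w2.npy')
# nozzle: bright white blob
def blob(im,x,y,r,th):
    s=im[y-r:y+r,x-r:x+r].min(2)>th; n,l,st,ce=cv2.connectedComponentsWithStats(s.astype('uint8')); i=1+st[1:,4].argmax(); return ce[i]+[x-r,y-r],st[i]
for th in (150,170,190):print(blob(a,266,110,15,th))
t=cv2.imread('pics/top0.png');s=cv2.imread('pics/scene0.png')
for th in (140,160,180):print(blob(t,286,160,12,th))
print([blob(s,295,290,12,th) for th in(140,160,180)])
```

```text
(array([265.04961832, 106.70229008]), array([  1,   0,  29,  29, 524], dtype=int32))
(array([266.31128405, 109.43190661]), array([  7,   6,  18,  18, 257], dtype=int32))
(array([266.38197425, 109.5193133 ]), array([  8,   6,  16,  18, 233], dtype=int32))
(array([284.63333333, 157.63333333]), array([ 8,  7,  6,  6, 30], dtype=int32))Traceback (most recent call last):
  File "<stdin>", line 12, in <module>
  File "<stdin>", line 9, in blob
ValueError: attempt to get argmax of an empty sequence
```

View pics/c2.png

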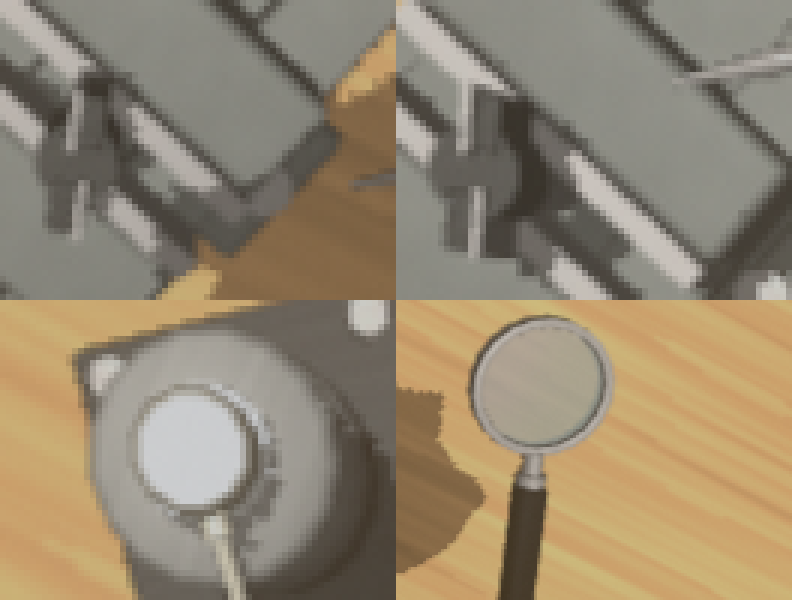

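The crop gives bit centres (78,157) in the first view and (84,172) in the second, scriber tips (353,184) and (279,80), the cap at (192,150) and the lens at (145,86). I triangulate these.

Run:
```python
from h import *
A=np.load('pics/w1.npy');B=np.load('pics/w2.npy');T=np.load('pics/top0.npy')
bit=tri((A,(297.6,212.7)),(B,(213.6,116.3)));scr=tri((A,(343.4,217.3)),(B,(246.1,100.9)));noz=tri((A,(266.5,109.6)),(T,(284.6,157.6)))
lens=tri((A,(482.2,283.0)),(B,(428,213.3)))
far=tri((A,(585/1.25,240/1.25)),(B,(480/1.25,93.5/1.25)))
for n,x in zip(['bit','scr','noz','lens','far'],[bit,scr,noz,lens,far]): print(n,x[0].round(1),x[1])
b=onz(A,(297.6,212.7),98),onz(B,(213.6,116.3),98); n=onz(A,(266.5,109.6),138.5); print(b,n,np.linalg.norm(n-b[0]), np.linalg.norm(scr[0][:2]-bit[0][:2]))
print('lens z10',onz(A,(482.2,283),12),onz(B,(428,213.3),12))
h1,h2=onz(B,(530/1.25,309/1.25),18),onz(B,(524.5/1.25,366/1.25),18); print('handle',h1,h2)
L=onz(B,(428,213.3),12); d=h2-L; print(np.linalg.norm(h1-L),np.linalg.norm(d),np.degrees(np.arctan2(*d[::-1])))
o=arm.get_obs(); R=Ro.from_rotvec(o['tcp_rot']).as_matrix(); print(np.degrees(np.arctan2(R[1,1],R[0,1])),o['tcp_pos'],R[:,2])
```

```text
bit [561.6  15.9  91.4] [array([-0.1,  0.1]), array([ 0.1, -0.1])]
scr [596.1 -26.5 162.5] [array([-0.1,  0.1]), array([ 0.1, -0.1])]
noz [657.1  95.7 138.6] [array([0.3, 0.2]), array([-0.1, -0. ])]
lens [ 572.8 -307.4    4.1] [array([-0.4,  0.3]), array([ 0.4, -0.3])]
far [ 680.6 -135.9  149.4] [array([ 0., -0.]), array([-0.,  0.])]
(array([563.21743872,  16.13940252]), array([562.104043  ,  14.08823133])) [657.15242812  96.02542219] 123.31082018086968 54.67017681931975
lens z10 [ 574.80078062 -302.48123599] [ 572.53108555 -304.08390066]
handle [ 524.63956465 -324.80732715] [ 455.90462992 -359.42531803]
52.18292996281471 129.0906759954942 -154.61479271655023
-62.77477889747291 [ 539.66686206 -134.91403225  555.01886242] [ 6.74596123e-04  9.54371721e-05 -9.99999768e-01]
```

Emit:
jog_arm(steps=[{"dx":20,"dy":40,"dz":0,"turn":0},{"dx":40,"dy":80,"dz":0,"turn":0},{"dx":60,"dy":120,"dz":0,"turn":0},{"dx":80,"dy":160,"dz":0,"turn":0},{"dx":100,"dy":200,"dz":-20,"turn":0},{"dx":117,"dy":231,"dz":-50,"turn":0},{"dx":117,"dy":231,"dz":-95,"turn":0},{"dx":117,"dy":231,"dz":-140,"turn":0}])

```text
t: 3.6
tcp_pos: [656.7, 98.7, 413.7]
tcp_rot: [3.052, 0.745, 0.003]
force: [0.1, -0.5, -0.1]
gripper_width: -0.5
```

Emit:
jog_arm(steps=[{"dx":0,"dy":0,"dz":-40,"turn":0},{"dx":0,"dy":0,"dz":-70,"turn":0},{"dx":0,"dy":0,"dz":-90,"turn":0},{"dx":0,"dy":0,"dz":-90,"turn":0},{"dx":0,"dy":0,"dz":-90,"turn":0}])

```text
t: 4.1
tcp_pos: [656.8, 96.5, 325.2]
tcp_rot: [-3.053, -0.74, -0.001]
force: [0.4, -0.5, -0.4]
gripper_width: -0.1
```

Run:
```python
from h import *
im,P=save('wrist','w3'); print(arm.get_obs()['tcp_pos'], arm.get_obs()['force'])
cv2.imwrite('pics/w3b.png',cv2.resize(im[:,:,::-1],(800,600),interpolation=3))
```

```text
[657.20525993  96.19700811 326.46478336] [0.1631104  0.5740711  0.66274853]
```

View pics/w3b.png

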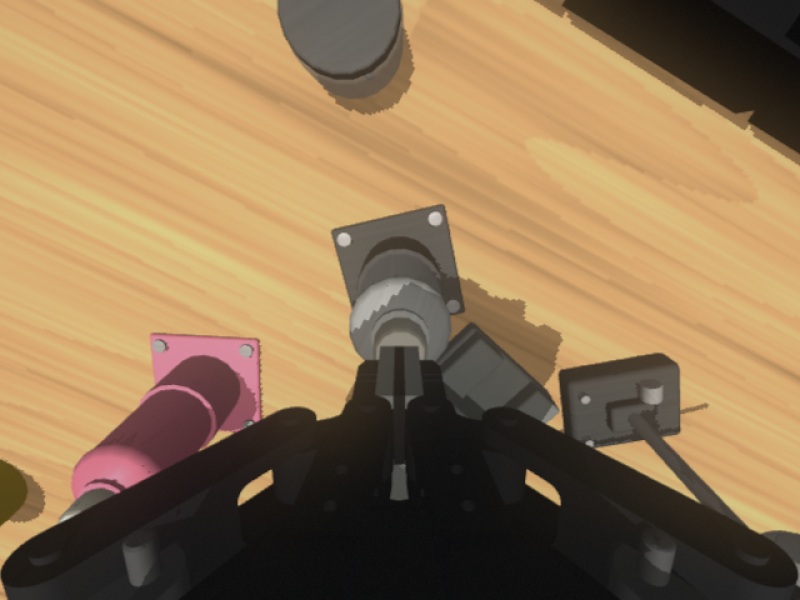

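The cap sits right under the fingertips at (402,345), so I press.

Emit:
jog_arm(steps=[{"dx":0,"dy":0,"dz":-6,"turn":0},{"dx":0,"dy":0,"dz":-11,"turn":0},{"dx":0,"dy":0,"dz":-13,"turn":0},{"dx":0,"dy":0,"dz":-15,"turn":0},{"dx":0,"dy":0,"dz":-17,"turn":0},{"dx":0,"dy":0,"dz":-17,"turn":0},{"dx":0,"dy":0,"dz":-17,"turn":0}])

```text
t: 4.85
tcp_pos: [656.8, 95.2, 308.7]
tcp_rot: [-3.054, -0.737, 0.0]
force: [-3.6, 0.5, 7.3]
gripper_width: -0.1
```

Emit:
jog_arm(steps=[{"dx":0,"dy":0,"dz":-2,"turn":0},{"dx":0,"dy":0,"dz":-2,"turn":0},{"dx":0,"dy":0,"dz":-2,"turn":0},{"dx":0,"dy":0,"dz":-2,"turn":0}])

```text
t: 5.25
tcp_pos: [656.9, 95.2, 307.2]
tcp_rot: [3.054, 0.737, -0.0]
force: [-3.9, 0.3, 8.1]
gripper_width: -0.2
```

Emit:
jog_arm(steps=[{"dx":0,"dy":0,"dz":5,"turn":0},{"dx":0,"dy":0,"dz":15,"turn":0},{"dx":0,"dy":0,"dz":40,"turn":0},{"dx":0,"dy":0,"dz":80,"turn":0},{"dx":0,"dy":0,"dz":120,"turn":0},{"dx":0,"dy":0,"dz":160,"turn":0},{"dx":0,"dy":0,"dz":200,"turn":0}])

```text
t: 5.95
tcp_pos: [656.5, 95.1, 507.5]
tcp_rot: [3.054, 0.737, 0.001]
force: [0.2, -0.3, -0.4]
gripper_width: -0.2
```

Emit:
jog_arm(steps=[{"dx":-15,"dy":-40,"dz":0,"turn":0},{"dx":-30,"dy":-80,"dz":0,"turn":-0.02},{"dx":-45,"dy":-125,"dz":0,"turn":-0.02},{"dx":-60,"dy":-170,"dz":0,"turn":-0.02},{"dx":-75,"dy":-215,"dz":0,"turn":-0.02},{"dx":-90,"dy":-260,"dz":0,"turn":-0.02},{"dx":-105,"dy":-300,"dz":-15,"turn":-0.02},{"dx":-120,"dy":-340,"dz":-40,"turn":-0.02}], claw=60)

```text
t: 6.75
tcp_pos: [536.1, -246.7, 467.8]
tcp_rot: [3.057, 0.705, 0.006]
force: [0.3, 0.1, -0.6]
gripper_width: 51.1
```

Emit:
jog_arm(steps=[{"dx":-12,"dy":-35,"dz":-30,"turn":0},{"dx":-24,"dy":-65,"dz":-60,"turn":0},{"dx":-35,"dy":-92,"dz":-90,"turn":0},{"dx":-35,"dy":-92,"dz":-120,"turn":0},{"dx":-35,"dy":-92,"dz":-136,"turn":0},{"dx":-35,"dy":-92,"dz":-136,"turn":0},{"dx":-35,"dy":-92,"dz":-136,"turn":0}])

```text
t: 7.45
tcp_pos: [502.3, -336.6, 330.8]
tcp_rot: [3.06, 0.708, 0.001]
force: [-0.7, -0.1, 0.6]
gripper_width: 51.2
```

Run:
```python
from h import *
im,P=save('wrist','w4'); print(arm.get_obs()['tcp_pos'], arm.get_obs()['force'])
cv2.imwrite('pics/w4b.png',cv2.resize(im[:,:,::-1],(800,600),interpolation=3))
```

```text
[ 502.55136013 -336.70413516  331.67548904] [-0.84827761 -0.23704528  0.47828337]
```

View pics/w4b.png

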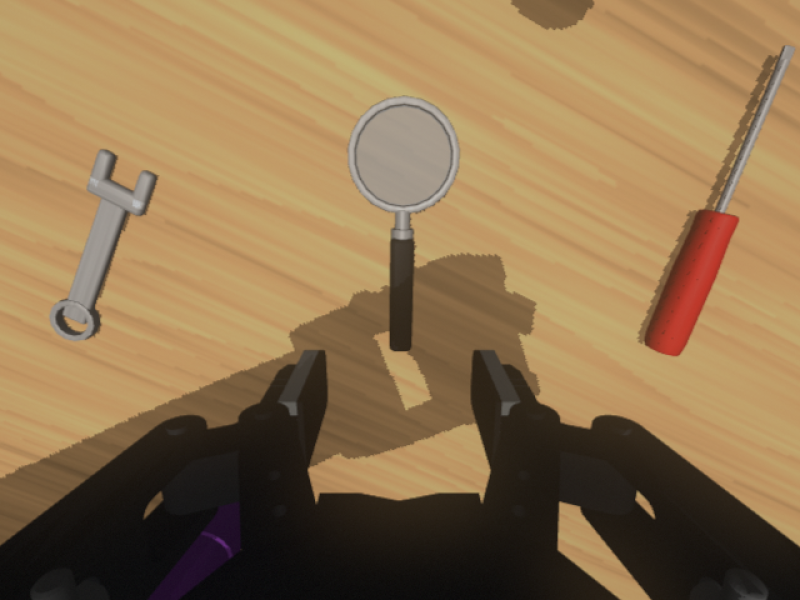

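Loupe well aligned: lens at (404,154), handle from (402,235) to (400,350), fingers straddling its line.

Run:
```python
from h import *
A=np.load('pics/w4.npy');B=np.load('pics/w1.npy')
L=onz(A,(404/1.25,154/1.25),12);a=onz(A,(402/1.25,235/1.25),18);b=onz(A,(400/1.25,350/1.25),18)
print(L,a,b,np.linalg.norm(a-L),np.linalg.norm(b-L))
C=np.load('pics/w2.npy')
print(tri((A,(404/1.25,154/1.25)),(C,(428,213.3)),(B,(482.2,283.0))))
d=(b-L)/np.linalg.norm(b-L);print(L+80*d,np.degrees(np.arctan2(d[1],d[0])))
```

```text
[ 573.702227 -306.008089] [ 527.70661622 -327.10622811] [ 453.96772125 -361.71385792] 50.603633113675116 132.05864059714287
(array([ 573.31904354, -306.0332499 ,    6.75821838]), [array([-0.3,  0.6]), array([ 0.3, -0.7]), array([-0.2,  0.3])])
[ 501.16808295 -339.75416948] -155.05007534155231
```

Emit:
jog_arm(steps=[{"dx":-0.6,"dy":-2.7,"dz":-40,"turn":-0.017},{"dx":-0.6,"dy":-2.7,"dz":-80,"turn":-0.017},{"dx":-0.6,"dy":-2.7,"dz":-115,"turn":-0.017},{"dx":-0.6,"dy":-2.7,"dz":-135,"turn":-0.017},{"dx":-0.6,"dy":-2.7,"dz":-147,"turn":-0.017},{"dx":-0.6,"dy":-2.7,"dz":-153,"turn":-0.017},{"dx":-0.6,"dy":-2.7,"dz":-153,"turn":-0.017},{"dx":-0.6,"dy":-2.7,"dz":-153,"turn":-0.017}])

```text
t: 8.3
tcp_pos: [501.9, -340.0, 178.4]
tcp_rot: [3.064, 0.681, 0.003]
force: [-0.1, -0.0, 0.3]
gripper_width: 51.3
```

Emit:
jog_arm(steps=[{"dx":0,"dy":0,"dz":0,"turn":0},{"dx":0,"dy":0,"dz":0,"turn":0},{"dx":0,"dy":0,"dz":0,"turn":0},{"dx":0,"dy":0,"dz":0,"turn":0},{"dx":0,"dy":0,"dz":0,"turn":0},{"dx":0,"dy":0,"dz":0,"turn":0},{"dx":0,"dy":0,"dz":0,"turn":0},{"dx":0,"dy":0,"dz":0,"turn":0}], claw=0)

```text
t: 9.1
tcp_pos: [501.6, -339.9, 177.8]
tcp_rot: [3.066, 0.68, 0.001]
force: [-0.6, 0.8, 5.8]
gripper_width: 14.2
```

Emit:
jog_arm(steps=[{"dx":0,"dy":0,"dz":8,"turn":0},{"dx":0,"dy":0,"dz":25,"turn":0},{"dx":0,"dy":0,"dz":55,"turn":0},{"dx":0,"dy":0,"dz":90,"turn":0},{"dx":0,"dy":0,"dz":130,"turn":0},{"dx":0,"dy":0,"dz":170,"turn":0},{"dx":0,"dy":0,"dz":210,"turn":0},{"dx":0,"dy":0,"dz":245,"turn":0}])

```text
t: 9.9
tcp_pos: [500.8, -339.1, 425.2]
tcp_rot: [3.065, 0.68, 0.002]
force: [-0.6, -0.2, -0.6]
gripper_width: 14.2
```

Emit:
jog_arm(steps=[{"dx":3,"dy":15,"dz":25,"turn":0},{"dx":10,"dy":45,"dz":40,"turn":0},{"dx":18,"dy":80,"dz":40,"turn":0},{"dx":26,"dy":120,"dz":40,"turn":0},{"dx":33,"dy":155,"dz":40,"turn":0},{"dx":38,"dy":175,"dz":40,"turn":0},{"dx":38,"dy":175,"dz":40,"turn":0},{"dx":38,"dy":175,"dz":40,"turn":0}])

```text
t: 10.7
tcp_pos: [538.9, -164.3, 462.4]
tcp_rot: [3.066, 0.682, 0.0]
force: [-0.3, -0.7, 1.0]
gripper_width: 14.6
```

Run:
```python
from h import *
im,P=save('wrist','w5'); print(arm.get_obs()['tcp_pos'],arm.get_obs()['joint_vel'].round(3)); print(proj(P,[597,-27,165]))
```

```text
[ 538.87877649 -164.88051253  462.18418382] [-0.016  0.009 -0.002  0.    -0.001  0.001]
[177.14192091  72.99468142]
```

Emit:
jog_arm(steps=[{"dx":-4,"dy":20,"dz":0,"turn":0},{"dx":-12,"dy":60,"dz":0,"turn":0},{"dx":-20,"dy":105,"dz":0,"turn":0},{"dx":-28,"dy":150,"dz":0,"turn":0},{"dx":-35,"dy":185,"dz":0,"turn":0},{"dx":-39,"dy":203,"dz":0,"turn":0},{"dx":-39,"dy":203,"dz":0,"turn":0},{"dx":-39,"dy":203,"dz":0,"turn":0}])

```text
t: 11.55
tcp_pos: [500.0, 38.3, 461.8]
tcp_rot: [3.067, 0.681, 0.0]
force: [-0.0, 0.2, -0.9]
gripper_width: 14.2
```

Run:
```python
from h import *
im,P=save('wrist','w6'); print(arm.get_obs()['tcp_pos'],arm.get_obs()['joint_vel'].round(3)); print(proj(P,[597,-27,165]), proj(P,[563,15,98]))
a=cv2.imread('pics/w5.png');b=cv2.imread('pics/w6.png')
u,v=proj(np.load('pics/w5.npy'),[597,-27,165]).astype(int);s,t=proj(P,[597,-27,165]).astype(int)
def f(im,x,y):
    x,y=max(x-33,0),max(y-25,0); print('off',x,y); return cv2.resize(im[y:y+50,x:x+66],(396,300),interpolation=3)
cv2.imwrite('pics/c3.png',np.vstack([np.hstack([f(a,u,v),f(b,s,t)]),cv2.resize(np.hstack([a,b]),(792,297))]))
```

```text
[500.17701395  37.81370474 461.75191515] [-0.013  0.007 -0.005  0.002 -0.002 -0.   ]
[453.19019462 146.45728056] [369.49919358 157.83345904]
off 144 47
off 420 121
```

View pics/c3.png

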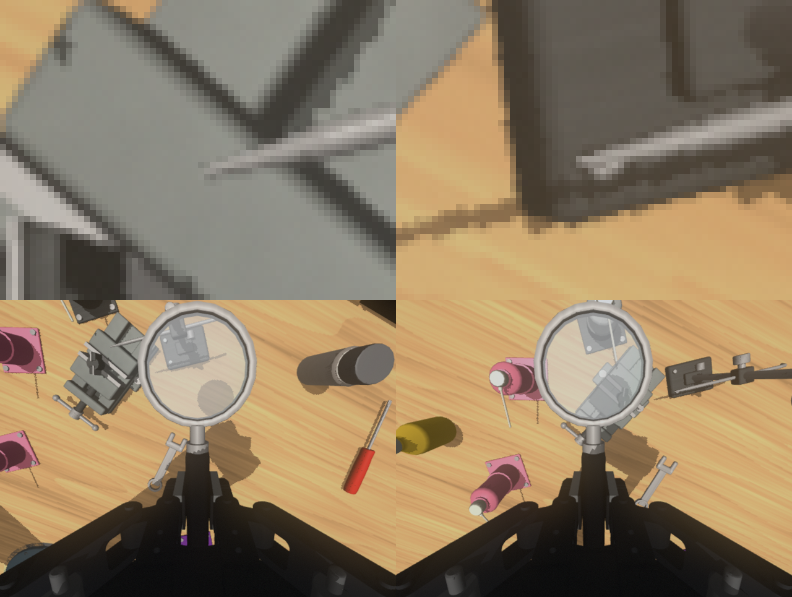

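Tip at (205,172) in the left crop and (184,160) in the right one. The loupe is held level in the fingers, its lens at about (318,105) native.

Run:
```python
from h import *
A,B,C,D=[np.load(f'pics/w{i}.npy') for i in (1,2,5,6)]
print(tri((C,(177.8,75.3)),(D,(450.4,147.4))));
print(tri((A,(343.4,217.3)),(B,(246.1,100.9)),(C,(177.8,75.3)),(D,(450.4,147.4))))
# lens circle fit via Hough in w6/w5
for n,P in(('w5',C),('w6',D)):
    g=cv2.cvtColor(cv2.imread(f'pics/{n}.png'),6)
    c=cv2.HoughCircles(g,cv2.HOUGH_GRADIENT,1,200,param1=100,param2=30,minRadius=75,maxRadius=105); print(n,c)
    print(onz(P,c[0,0,:2],297))
```

```text
(array([595.7948334 , -26.62227613, 161.81429451]), [array([ 0. , -0.2]), array([-0. ,  0.2])])
(array([595.91107775, -26.56990787, 161.85612256]), [array([-0.2,  0.1]), array([0.2, 0.2]), array([ 0. , -0.4]), array([-0., -0.])])
w5 [[[318.5 112.5  82.3]]]
[ 609.36827707 -131.38171589]
w6 [[[318.5 110.5  83.5]]]
[571.03338804  71.46191009]
```

Scriber tip height is 162 mm, consistent over four views. I go over the bit and descend slowly.

Emit:
jog_arm(steps=[{"dx":-3,"dy":-18,"dz":0,"turn":0},{"dx":-7,"dy":-40,"dz":0,"turn":0},{"dx":-9.5,"dy":-56.5,"dz":-10,"turn":0},{"dx":-9.5,"dy":-56.5,"dz":-35,"turn":0},{"dx":-9.5,"dy":-56.5,"dz":-60,"turn":0},{"dx":-9.5,"dy":-56.5,"dz":-80,"turn":0},{"dx":-9.5,"dy":-56.5,"dz":-90,"turn":0},{"dx":-9.5,"dy":-56.5,"dz":-90,"turn":0}])

```text
t: 12.4
tcp_pos: [490.4, -18.8, 370.2]
tcp_rot: [-3.066, -0.678, 0.005]
force: [0.4, 0.2, -1.5]
gripper_width: 14.0
```

Emit:
jog_arm(steps=[{"dx":0,"dy":0,"dz":-8,"turn":0},{"dx":0,"dy":0,"dz":-16,"turn":0},{"dx":0,"dy":0,"dz":-24,"turn":0},{"dx":0,"dy":0,"dz":-32,"turn":0},{"dx":0,"dy":0,"dz":-38,"turn":0},{"dx":0,"dy":0,"dz":-38,"turn":0},{"dx":0,"dy":0,"dz":-38,"turn":0},{"dx":0,"dy":0,"dz":-38,"turn":0}])

```text
t: 13.2
tcp_pos: [490.9, -18.0, 334.1]
tcp_rot: [3.067, 0.681, 0.001]
force: [-0.1, 0.4, -0.7]
gripper_width: 14.2
```

Run:
```python
from h import *
im,P=save('wrist','w7'); o=arm.get_obs(); print(o['tcp_pos'],o['force'],o['gripper_width'],o['t'])
im2,S=save('scene','s7')
print(proj(P,[562.5,15,98]),proj(P,[595.9,-26.6,162]))
T=np.array(o['tcp_pos'])+[72.3,33.6,0]; T[2]=162
sc=cv2.resize(im2[180:300,200:360],(400,300),interpolation=3)
print('scene lens,tip', (proj(S,T)-[200,180])*2.5,(proj(S,[595.9,-26.6,162])-[200,180])*2.5)
for z in(155,162,169): print(z,(proj(S,[T[0],T[1],z])-[200,180])*2.5)
cr=cv2.resize(im[40:280,160:480],(400,300),interpolation=3)
cv2.imwrite('pics/c4.png',np.hstack([cr,sc])[:,:,::-1])
g=cv2.cvtColor(im,7); print(cv2.HoughCircles(g,cv2.HOUGH_GRADIENT,1,200,param1=100,param2=30,minRadius=75,maxRadius=105))
```

```text
[490.83572863 -18.04738788 334.13819985] [-0.45785957  0.06502038 -1.21018113] 14.001339144570995 13.25
[319.23306859 117.22315172] [457.63008452  74.68828708]
scene lens,tip [249.53249628 162.62801679] [196.61460017 158.26733913]
155 [249.67725679 167.81276807]
162 [249.53249628 162.62801679]
169 [249.3865675  157.40142268]
[[[326.5 106.5  89. ]]]
```

View pics/c4.png

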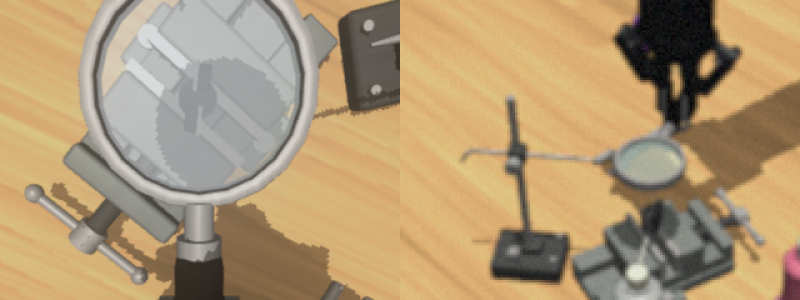

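Wrist crop: the whole bit at (197,95) lies inside the lens ring, centred on (199,90). Scene crop: the lens centre is at (248,161), against a prediction of (249.5,162.6) for 162 mm. The scriber tip at about (198,158) is clear of the rim, and the nozzle is up. I settle and hand in.

Emit:
jog_arm(steps=[{"dx":0,"dy":0,"dz":0,"turn":0},{"dx":0,"dy":0,"dz":0,"turn":0},{"dx":0,"dy":0,"dz":0,"turn":0},{"dx":0,"dy":0,"dz":0,"turn":0}])

```text
t: 13.7
tcp_pos: [490.7, -18.0, 333.7]
tcp_rot: [-3.067, -0.681, -0.0]
force: [-0.8, -0.1, 0.1]
gripper_width: 14.3
```

Run:
```python
from h import *
o=arm.get_obs(); print(o['tcp_pos'],o['joint_vel'].round(3),o['force']); print(arm.finish_job())
```

```text
[490.67704385 -18.00285378 333.69365648] [-0.002 -0.001  0.001 -0.001  0.     0.001] [-0.83583869 -0.11600959  0.08397285]
the job is handed in; nothing more can be done
None
```

I pressed the aluminium can's nozzle cap down to about 8 N and let it spring back. I then gripped the loupe by its handle, carried it over the router bit, and handed the job in at about 13.7 s while holding it there. No verdict was reported.

**What the last checks showed**
- **Position:** the whole bit lies inside the lens, with the lens estimated within about 2 mm of the bit's axis.
- **Height:** the lens middle is at about 162 mm. The scriber tip measured 161.9 mm from four views, and the scene camera agreed to about 2 mm.
- **Clearance and stillness:** the rim clears the scriber tip by about 17 mm. The arm was still and the force on the tool was near zero.

**What disagreed or was not checked**
- **Early heights:** the first triangulation of the bit top gave 91 mm against the stated 98 mm, and a rough one of the scriber's far end gave 149 mm. I put both down to loose pixel picks and used the stated 98 mm for the bit.
- **Grip width:** the gripper read about 14 mm on the 16 mm handle.
- **Fingertips on the bench:** there was about 6 N upward force when I closed on the handle, so the fingertips probably touched the bench lightly.
- **Lens level and bystanders:** I did not measure either separately; the lens looked level, and I saw no contact with a bystander or the gauge.

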